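# Mark the peg holes in order

### The job

Mark the peg holes on the beam by pressing the coloured marking pins down with the fingertips, lightly and in this order: first red, then yellow, then blue, pushing each one most of its way down (it stays down by itself). Nothing is to be lifted or pulled up: do not press the white pin, and leave the peg, glue bottle, mallet and chisel where they are. Finish with the hand clear.

Things in the scene. Friction and masses are not known exactly. Their poses are not given: they have to be found in the camera images.
- red_cap (a point): centre of the flat top of the red cap (red plastic disc, 30 mm across, 12 mm thick, on a steel stem standing upright in a steel bush of 34 mm diameter), about 104 mm above the bench while the pin is still up; on the template, one of four in a row along the beam, 75 mm apart; which colour stands where changes each time. z points up. The point goes down with the pin.
- red_pin (a joint): how far the red pin is pushed down, in m: 0 up as at the start, 0.012 on its hard stop (its cap then has just met the bush), negative if pulled up (to -0.006). Stiff sliding fit: about 4 N starts it, rising to about 7 N at 0.012; it stays where it is left, with no spring-back. It marks the wood from 0.005 on.
- yellow_cap (a point): centre of the flat top of the yellow cap (yellow plastic disc, 30 mm across, 12 mm thick, on a steel stem standing upright in a steel bush of 34 mm diameter), about 104 mm above the bench while the pin is still up; on the template, one of four in a row along the beam, 75 mm apart; which colour stands where changes each time. z points up. The point goes down with the pin.
- yellow_pin (a joint): how far the yellow pin is pushed down, in m: 0 up as at the start, 0.012 on its hard stop (its cap then has just met the bush), negative if pulled up (to -0.006). Stiff sliding fit: about 4 N starts it, rising to about 7 N at 0.012; it stays where it is left, with no spring-back. It marks the wood from 0.005 on.
- blue_cap (a point): centre of the flat top of the blue cap (blue plastic disc, 30 mm across, 12 mm thick, on a steel stem standing upright in a steel bush of 34 mm diameter), about 104 mm above the bench while the pin is still up; on the template, one of four in a row along the beam, 75 mm apart; which colour stands where changes each time. z points up. The point goes down with the pin.
- blue_pin (a joint): how far the blue pin is pushed down, in m: 0 up as at the start, 0.012 on its hard stop (its cap then has just met the bush), negative if pulled up (to -0.006). Stiff sliding fit: about 4 N starts it, rising to about 7 N at 0.012; it stays where it is left, with no spring-back. It marks the wood from 0.005 on.
- white_cap (a point): centre of the flat top of the white cap (white plastic disc, 30 mm across, 12 mm thick, on a steel stem standing upright in a steel bush of 34 mm diameter), about 104 mm above the bench while the pin is still up; on the template, one of four in a row along the beam, 75 mm apart; which colour stands where changes each time. z points up. The point goes down with the pin.
- white_pin (a joint): how far the white pin is pushed down, in m: 0 up as at the start, 0.012 on its hard stop (its cap then has just met the bush), negative if pulled up (to -0.006). Stiff sliding fit: about 4 N starts it, rising to about 7 N at 0.012; it stays where it is left, with no spring-back. It marks the wood from 0.005 on.
- beam: light wooden beam fixed to the bench with a dark steel clamp, 90 x 540 x 60 mm; origin at the centre of its underside, y along its length. On its top, centred, lies a fixed aluminium marking template 80 x 310 x 8 mm (top at 68 mm) with the four pins along its centre line at y = -112.5, -37.5, 37.5 and 112.5 mm. The clamp sits on the beam at y = -225 mm, top at 86 mm.
- oak_peg: loose dark wooden peg standing upright on the beam beyond the template's +y end, 26 mm diameter, 52 mm high; origin at the centre of its foot, its top about 112 mm above the bench. Leave it alone.
- glue_bottle: loose white glue bottle with an orange cap standing on the bench on the beam's far side, 54 mm diameter, 130 mm high; origin at the centre of its foot. Leave it alone.
- mallet: loose wooden mallet lying on the bench on the beam's far side: head 75 x 120 x 75 mm, handle 26 mm thick reaching 237 mm from the head's centre along its -x; origin under the head's centre. Leave it alone.
- chisel: loose chisel lying on the bench between the robot and the beam, 260 mm long, 26 mm thick at its wooden handle; origin at the bench near its middle, x along it towards the blade. Leave it alone.

How it is judged (in metres and radians):
On the way, in this order (a step that is already met when the one before it is completed fails the run):
1. the red pin is pressed down, the others still up (value of joint red_pin above 0.005 m and value of joint each of yellow_pin, blue_pin, white_pin below 0.002 m), for 0.1 s.
2. then the yellow pin is pressed down, blue and white still up (value of joint each of red_pin, yellow_pin above 0.005 m and value of joint each of blue_pin, white_pin below 0.002 m), for 0.1 s.
3. then the blue pin is pressed down, white still up (value of joint each of red_pin, yellow_pin, blue_pin above 0.005 m and value of joint white_pin below 0.002 m), for 0.1 s.
At the end, for the whole second after the job is handed in: The red, yellow and blue pins are each at least 5 mm down, the white pin is within 2 mm of its start, and the peg, bottle, mallet and chisel rest within 15 mm of where they began (all of step 3 and value of joint white_pin above -0.002 m and distance of each of oak_peg, glue_bottle, mallet, chisel from where it was at the start of the episode below 0.015 m and linear speed of each of oak_peg, glue_bottle, mallet, chisel below 0.02 m/s); the robot touches nothing.
It fails at once if a pin goes down (over 2 mm) out of order: yellow before red is down, or blue before yellow is down ((value of joint yellow_pin above 0.002 m and value of joint red_pin below 0.005 m) or (value of joint blue_pin above 0.002 m and value of joint yellow_pin below 0.005 m)).
It fails at once if the white pin is pressed (over 2 mm) (value of joint white_pin above 0.002 m).
It fails at once if a pin is pulled up (over 2 mm) (value of joint any of red_pin, yellow_pin, blue_pin, white_pin below -0.002 m).
It fails at once if a pin is hit or pressed harder than 35 N (contact force between any of red_pin, yellow_pin, blue_pin, white_pin and anything else above 35 N).
It fails at once if the peg, bottle, mallet or chisel is moved or lifted (over 15 mm) or the peg or bottle knocked over (distance of any of oak_peg, glue_bottle, mallet, chisel from where it was at the start of the episode above 0.015 m or angle between any of oak_peg, glue_bottle's own z axis and vertical above 0.5 rad).
It also fails if it takes over 40 s, if anything falls off the work surface, if the arm or the gripper's body presses on something with over 40 N, if the wrist force passes 120 N, or if a joint passes its speed limit or range.

### The arm

A 6-joint arm with a two-finger parallel gripper is mounted at the origin on the work surface. World frame = base frame: x ahead of the robot, y to its left, z up, the work surface at z = 0. Lengths are in m, angles in degrees, forces in N, time in s.
With the tool pointing down it reaches from about 0.4 to 0.925 m from the base axis. Payload 12.5 kg.
Tool frame: the origin (TCP) lies midway between the tips of the shut fingers; the grasp point (between the pads) lies behind it (robot.grip_point_offset is the z of the grasp point in the tool frame, in m); z points along the fingers, y is the direction in which the jaws open and shut (so a half turn about z gives the same grasp; the last joint's range is limited). The gripper opens to 95 mm and grips with 3 to 60 N. Pads are 20 mm wide; open, the fingers measure 119 mm over their backs; the gripper's body (75 mm by 180 mm) begins 59 mm behind the grasp point.
Start: joints at [68.892, 28.126, 89.318, -0, 62.55, -6.05], TCP at [0.162, 0.604, 0.215] pointing down, gripper open.
Joint ranges: [-177.58, 177.58], [-47.91, 125.51], [2.72, 160], [-65.01, 245.01], [3.68, 167.84], [-153.87, 153.87]. Speed limits (degrees/s): [127.2, 127.2, 159.86, 180, 180, 180].

### API

Orientations are given as [roll, pitch, yaw] about the fixed x, y, z axes, in that order (R = Rz(yaw) Ry(pitch) Rx(roll)).
In Python, from workcell import robot gives the robot as it stands. The module is installed in compiled form; this text tells all that it offers.
- The arm moves only by the tool step_arm, never from a script. Its arguments are lists of equal length, an entry for each row: "offset": the shift along the tool's x, y, z in m, a list of three; "twist": the turn, a rotation vector about the tool's x, y, z in degrees, a list of three; "fingers": the closure, from 0 (fully open) to 1 (shut). In form: {"offset": [[tx, ty, tz], ...], "twist": [[ax, ay, az], ...], "fingers": [fingers, ...]}. A call has 1 to 10 rows; each row is the pose to reach, as a shift and turn from the pose commanded when the call began, along the tool's axes at that moment; what a row does not reach only later rows make up. A row lasts 1/12 s, in which the tool goes at most 41.7 mm and 7.16 degrees, less where a joint would pass 70% of its speed; a pose out of reach is approached as far as the arm can. A call with a gripper value outside its range is refused whole. The fingers move at their own pace and stop on an object; "squeeze" is the grip in N (left out, the last holds). Time passes only in rows, so rows that repeat a pose let the fingers close. It gives the time, the measured TCP pose, the force and the opening at its end, in the units of the state.
- robot.read_state(): the state, without advancing time (a new reading comes with each control period).
- robot.capture(name): name is "side" or "top" or "wrist"; returns the picture (384x512x3 uint8, blue, green, red); there is no depth.
- robot.camera_info(name): a dict with "fx", "fy", "cx", "cy" (pixels), "R" (3x3) and "t" (3): a world point X has camera coordinates R X + t. Camera axes: x right, y down, z forward; pixel columns grow to the right and rows downward; lengths in m; the calibration is good to about 2 mm. A picture is of the moment at which its call begins: read the wrist's pose just before it. camera_info takes no time and is no camera call; for the wrist camera it gives the pose at the moment of the call.
- robot.job_done(): hands the job in, once; it reports no verdict.
The state is a dict: "time_s": time; "qpos": joint angles; "qd": joint speeds; "joint_efforts": joint torques, N m; "position": TCP position; "orientation": TCP orientation; "ft_force": force on the tool from outside, world axes, zero at the start; "ft_torque": the same for the moment, N m; "opening": finger opening in m.
Only numpy, scipy, OpenCV 4.12 (cv2) and the standard library are available. Lean on these libraries where they do the work, as an engineer would, in place of code of your own. Each camera call takes 0.05 s, during which the arm holds its last target.

## Working session

There is one attempt and no reset: what is moved stays moved. The work goes in short steps, Python scripts to look and compute and a tool call to move; the robot and the scene stay as the last step left them, time stands still between calls to the robot, and variables do not carry over. Pictures are saved under pics/ and viewed, and the job is handed in when it is done.

Besides the shell and the picture viewer there is one more tool, called by a JSON object that holds its "method" and its "body", one argument or row to a line. step_arm: Moves the arm, as the interface text tells. Its arguments: {"type":"object","properties":{"offset":{"type":"array","items":{"type":"array","items":{"type":"number"}}},"twist":{"type":"array","items":{"type":"array","items":{"type":"number"}}},"fingers":{"type":"array","items":{"type":"number"}},"squeeze":{"type":"number"}},"required":["offset","twist","fingers"]}

```bash
mkdir -p pics; python3 - <<'E'
from workcell import robot
import cv2
for n in("top","side"):
    cv2.imwrite(f"pics/{n}0.png",robot.capture(n))
    c=robot.camera_info(n);print(n,c)
s=robot.read_state();print(s, robot.grip_point_offset)
E
```

```text
top {'fx': 357.54792181446084, 'fy': 357.54792181446084, 'cx': 255.47679436305492, 'cy': 192.08600967041494, 'R': array([[ 0.00879232, -0.99992961, -0.00796718],
       [-0.98849201, -0.00748792, -0.15108763],
       [ 0.15101734,  0.0092039 , -0.98848827]]), 't': array([0.04027865, 0.62888497, 0.78700569])}
side {'fx': 449.911731733382, 'fy': 449.911731733382, 'cx': 260.5376419306449, 'cy': 192.89461528869012, 'R': array([[-0.99708665, -0.07352916, -0.02028987],
       [-0.02843778,  0.6051663 , -0.795591  ],
       [ 0.07077788, -0.79269617, -0.60549424]]), 't': array([0.59143493, 0.07279749, 0.85765094])}
{'time_s': 0.1, 'qpos': array([ 6.88918381e+01,  2.81603309e+01,  8.93449222e+01, -1.18258531e-03,
        6.25502967e+01, -6.05172204e+00]), 'qd': array([ 0.04581384, -0.03474754, -0.024359  , -0.03823237,  0.09410777,
        0.02045031]), 'joint_efforts': array([ 1.58086907e-03, -6.13625407e+01, -2.58608329e+01,  6.93599763e-02,
        4.70374280e-02, -7.78439585e-05]), 'position': array([0.16227867, 0.6033525 , 0.21413441]), 'orientation': array([-1.79944649e+02, -4.81334191e-03,  1.64944103e+02]), 'ft_force': array([-0.51601444,  0.3403916 , -0.41526754]), 'ft_torque': array([-0.00892093, -0.0105328 ,  0.06480554]), 'opening': 0.09507788922189046} -0.0188
```

View pics/top0.png

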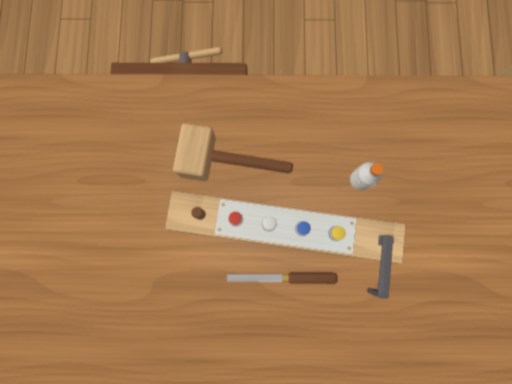

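View pics/side0.png

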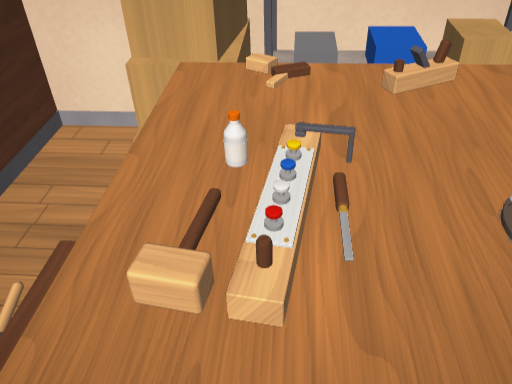

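The caps, from +y to -y, are red (235,218), white (269,223), blue (304,228) and yellow (339,233) in the top view. The peg is at (198,213), the bottle at about (368,175) and the clamp at (386,265).

```bash
cat > h.py <<'E'
import numpy as np, cv2
from workcell import robot
def masks(im):
    h=cv2.cvtColor(im,cv2.COLOR_BGR2HSV)
    r=lambda a,b:cv2.inRange(h,np.array(a),np.array(b))
    return {"red":r((0,190,110),(4,255,255))|r((175,190,110),(180,255,255)),"yellow":r((22,150,120),(34,255,255)),"blue":r((108,150,70),(125,255,255))}
def ray(c,uv):
    d=np.linalg.inv(c["R"])@np.array([(uv[0]-c["cx"])/c["fx"],(uv[1]-c["cy"])/c["fy"],1])
    return -c["R"].T@c["t"],d
def onplane(c,uv,z):
    o,d=ray(c,uv);return o+d*(z-o[2])/d[2]
def tri(a,b):
    (o1,d1),(o2,d2)=a,b
    s=np.linalg.lstsq(np.c_[d1,-d2],o2-o1,rcond=None)[0]
    p,q=o1+d1*s[0],o2+d2*s[1];return (p+q)/2,np.linalg.norm(p-q)
def blobs(im,box):
    out={}
    for k,m in masks(im).items():
        mm=np.zeros_like(m);x0,y0,x1,y1=box;mm[y0:y1,x0:x1]=m[y0:y1,x0:x1]
        n,l,s,c=cv2.connectedComponentsWithStats(mm)
        if n>1:
            i=1+np.argmax(s[1:,4]);out[k]=(c[i],s[i])
    return out
E
python3 - <<'E'
from h import *
R={}
for n,box in(("top",(160,190,410,270)),("side",(230,120,330,250))):
    im=cv2.imread(f"pics/{n}0.png");c=robot.camera_info(n)
    for k,(p,s) in blobs(im,box).items():
        # blob includes cap side: use mid-height
        R[n,k]=ray(c,p);print(n,k,p.round(1),s,onplane(c,p,.100).round(4))
for k in("red","yellow","blue"):
    p,e=tri(R["top",k],R["side",k]);print(k,p.round(4),round(e,4))
E
```

```text
top yellow [338.  232.7] [332 227  13  12 114] [ 0.5337 -0.133   0.1   ]
side red [273.5 211.8] [266 206  16  13 173] [0.5624 0.0908 0.1   ]
side yellow [293.5 144.3] [287 140  14  10 119] [ 0.5318 -0.1315  0.1   ]
side blue [287.5 163.9] [281 159  14  11 129] [ 0.5423 -0.0571  0.1   ]Traceback (most recent call last):
  File "<stdin>", line 9, in <module>
KeyError: ('top', 'red')
```

```bash
python3 - <<'E'
from h import *
im=cv2.imread("pics/top0.png");h=cv2.cvtColor(im,cv2.COLOR_BGR2HSV)
for u,v in((235,218),(304,228),(338,233),(269,223)):print(h[v-3:v+4:3,u-3:u+4:3].tolist())
E
sed -i 's/(0,190,110),(4,255,255)/(0,190,110),(6,255,255)/; s/(175,190,110)/(172,190,110)/; s/(108,150,70),(125/(105,150,70),(125/' h.py
python3 - <<'E'
from h import *
im=cv2.imread("pics/top0.png");print({k:(p[0].round(1),p[1]) for k,p in blobs(im,(160,190,410,270)).items()}, [m.sum() for m in masks(im).values()])
E
```

```text
[[[3, 169, 193], [3, 168, 188], [3, 167, 182]], [[3, 167, 195], [3, 166, 190], [3, 166, 183]], [[3, 168, 194], [3, 166, 189], [3, 164, 182]]]
[[[110, 143, 178], [111, 141, 173], [111, 140, 167]], [[110, 142, 180], [110, 141, 176], [111, 141, 168]], [[110, 142, 180], [110, 142, 176], [111, 139, 167]]]
[[[24, 174, 220], [24, 174, 215], [24, 175, 210]], [[24, 173, 221], [24, 173, 217], [24, 175, 210]], [[24, 172, 221], [24, 174, 216], [24, 175, 210]]]
[[[20, 11, 214], [21, 12, 210], [20, 11, 204]], [[20, 11, 216], [18, 12, 212], [21, 12, 205]], [[18, 12, 216], [20, 11, 211], [18, 12, 205]]]
{'yellow': (array([338. , 232.7]), array([332, 227,  13,  12, 114], dtype=int32))} [np.uint64(0), np.uint64(29070), np.uint64(0)]
```

```bash
sed -i 's/,190,110)/,130,90)/g; s/(105,150,70)/(105,100,60)/' h.py
python3 - <<'E'
from h import *
R={}
for n,box in(("top",(210,195,410,270)),("side",(230,120,330,232))):
    im=cv2.imread(f"pics/{n}0.png");c=robot.camera_info(n)
    for k,(p,s) in blobs(im,box).items():
        R[n,k]=ray(c,p);print(n,k,p.round(1),s,onplane(c,p,.102 if n=="top" else .099).round(4))
P={}
for k in("red","yellow","blue"):
    p,e=tri(R["top",k],R["side",k]);P[k]=p;print(k,p.round(4),round(e,4))
d=P["red"]-P["yellow"];print(np.linalg.norm(d[:2]),np.degrees(np.arctan2(d[1],d[0])))
c=robot.camera_info("top")
for nm,uv,z in(("pegtop",(196,212),.112),("bottle",(378,170),.13),("clamp",(386,240),.086),("mallet",(192,140),.075),("handletip",(291,167),.03)):print(nm,onplane(c,uv,z).round(3))
E
```

```text
top red [234.7 217.9] [229 213  12  11 107] [0.5636 0.0893 0.102 ]
top yellow [338.  232.7] [332 227  13  12 114] [ 0.5336 -0.1325  0.102 ]
top blue [303.4 227.6] [298 222  12  12 115] [ 0.5438 -0.0586  0.102 ]
side red [273.2 211.8] [265 205  17  14 188] [0.5629 0.0894 0.099 ]
side yellow [293.5 144.3] [287 140  14  10 119] [ 0.5318 -0.1331  0.099 ]
side blue [287.6 163.8] [281 158  15  12 135] [ 0.5423 -0.0589  0.099 ]
red [0.5634 0.0895 0.0991] 0.001
yellow [ 0.5327 -0.1331  0.0991] 0.002
blue [ 0.5431 -0.059   0.099 ] 0.0017
0.22471984744497392 82.1718072931103
pegtop [0.575 0.172 0.112]
bottle [ 0.665 -0.214  0.13 ]
clamp [ 0.519 -0.24   0.086]
mallet [0.745 0.193 0.075]
handletip [ 0.693 -0.039  0.03 ]
```

```bash
cat >> h.py <<'E'
from scipy.spatial.transform import Rotation as Ro
T={"red":(.5632,.0894),"yellow":(.5330,-.1330),"blue":(.5433,-.0588)}
def off(x,y,z):
    s=robot.read_state();R=Ro.from_euler("xyz",s["orientation"],degrees=True)
    print("t",s["time_s"],"pos",s["position"].round(4),"ori",s["orientation"].round(2),"F",s["ft_force"].round(2))
    print("offset",R.inv().apply(np.array([x,y,z])-s["position"]).round(4))
E
python3 -c "
from h import *
off(*T['red'],.2)"
```

```text
t 0.1 pos [0.1623 0.6034 0.2141] ori [-179.94   -0.    164.94] F [-0.52  0.34 -0.42]
offset [-0.5207 -0.3922  0.0145]
```

{"method": "step_arm", "body": {
  "offset": [
    [-0.012,-0.009,0],
    [-0.036,-0.027,0],
    [-0.066,-0.05,0],
    [-0.097,-0.073,0],
    [-0.128,-0.096,0],
    [-0.159,-0.12,0],
    [-0.19,-0.143,0],
    [-0.221,-0.166,0],
    [-0.252,-0.19,0],
    [-0.283,-0.213,0]
  ],
  "twist": [
    [0,0,0],
    [0,0,0],
    [0,0,0],
    [0,0,0],
    [0,0,0],
    [0,0,0],
    [0,0,0],
    [0,0,0],
    [0,0,0],
    [0,0,0]
  ],
  "fingers": [1,1,1,1,1,1,1,1,1,1]
}}

```text
time_s: 0.93
position: [0.3809, 0.3219, 0.2146]
orientation: [-180.0, 0.0, 164.9]
ft_force: [0.5, 0.6, 0.1]
opening: 0.0339
```

{"method": "step_arm", "body": {
  "offset": [
    [-0.031,-0.023,0],
    [-0.062,-0.047,0],
    [-0.093,-0.07,0],
    [-0.124,-0.093,0],
    [-0.155,-0.117,0],
    [-0.186,-0.14,0],
    [-0.211,-0.159,0],
    [-0.229,-0.172,0],
    [-0.237,-0.179,0],
    [-0.237,-0.179,0]
  ],
  "twist": [
    [0,0,0],
    [0,0,0],
    [0,0,0],
    [0,0,0],
    [0,0,0],
    [0,0,0],
    [0,0,0],
    [0,0,0],
    [0,0,0],
    [0,0,0]
  ],
  "fingers": [1,1,1,1,1,1,1,1,1,1]
}}

```text
time_s: 1.77
position: [0.5631, 0.088, 0.2142]
orientation: [-180.0, -0.0, 164.8]
ft_force: [0.4, 0.6, -0.2]
opening: 0.0007
```

```bash
python3 -c "
from h import *
off(*T['red'],.115)
cv2.imwrite('pics/w1.png',robot.capture('wrist'))
cv2.imwrite('pics/s1.png',robot.capture('side'))
print(robot.read_state()['opening'])"
```

```text
t 1.7667 pos [0.5631 0.088  0.2142] ori [-1.7999e+02 -2.0000e-02  1.6480e+02] F [ 0.42  0.59 -0.24]
offset [0.0002 0.0014 0.0992]
0.00023481461208155598
```

View pics/w1.png

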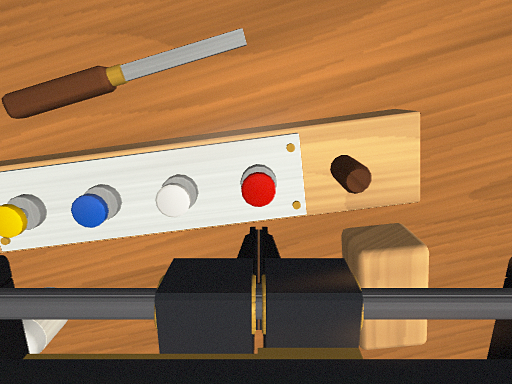

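View pics/s1.png

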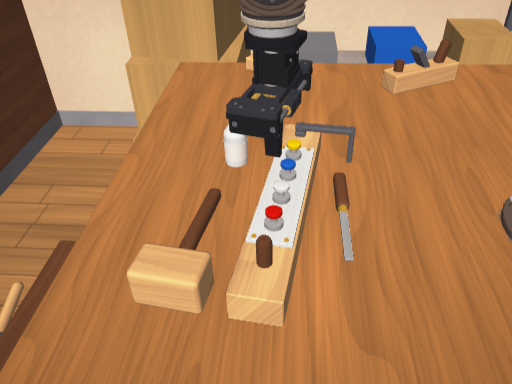

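The wrist view shows the red cap at (259,188), just ahead of the shut fingertips at (259,230). I'll check this against the wrist calibration.

```bash
python3 - <<'E'
from h import *
im=cv2.imread('pics/w1.png');c=robot.camera_info('wrist')
for k,(p,s) in blobs(im,(0,100,420,260)).items():print(k,p.round(1),s[:4],onplane(c,p,.102).round(4))
s=robot.read_state()
for n in('wrist','side'):
    c=robot.camera_info(n);q=c["R"]@s["position"]+c["t"];print(n,c["fx"]*q[0]/q[2]+c["cx"],c["fy"]*q[1]/q[2]+c["cy"])
E
```

```text
red [258.1 189.3] [241 172  35  35] [0.5601 0.0894 0.102 ]
yellow [ 11.5 220.8] [  0 204  27  34] [ 0.5314 -0.1276  0.102 ]
blue [ 89.3 210.1] [ 71 194  38  34] [ 0.54   -0.0576  0.102 ]
wrist 260.33381031944407 246.89699286830864
side 273.6449310865616 154.62423755535332
```

{"method": "step_arm", "body": {
  "offset": [
    [0,0,0.01],
    [0.001,0.001,0.03],
    [0.001,0.001,0.05],
    [0.001,0.001,0.07],
    [0.001,0.001,0.085],
    [0.001,0.001,0.095],
    [0.001,0.001,0.1],
    [0.001,0.001,0.1]
  ],
  "twist": [
    [0,0,0],
    [0,0,0],
    [0,0,0],
    [0,0,0],
    [0,0,0],
    [0,0,0],
    [0,0,0],
    [0,0,0]
  ],
  "fingers": [1,1,1,1,1,1,1,1]
}}

```text
time_s: 2.53
position: [0.5613, 0.0918, 0.1137]
orientation: [-180.0, -0.1, 165.0]
ft_force: [-0.5, -0.5, 0.6]
opening: 0.0004
```

{"method": "step_arm", "body": {
  "offset": [
    [0,0,0.001],
    [0,0,0.002],
    [0,0,0.003],
    [0,0,0.004],
    [0,0,0.005],
    [0,0,0.006],
    [0,0,0.007],
    [0,0,0.008]
  ],
  "twist": [
    [0,0,0],
    [0,0,0],
    [0,0,0],
    [0,0,0],
    [0,0,0],
    [0,0,0],
    [0,0,0],
    [0,0,0]
  ],
  "fingers": [1,1,1,1,1,1,1,1]
}}

```text
time_s: 3.2
position: [0.562, 0.0911, 0.1066]
orientation: [180.0, 0.0, 164.9]
ft_force: [0.0, -0.3, -0.3]
opening: 0.0004
```

```bash
python3 -c "
from h import *
off(*T['red'],.095)
cv2.imwrite('pics/w2.png',robot.capture('wrist'))"
```

```text
t 3.2 pos [0.562  0.0911 0.1066] ori [179.99   0.   164.94] F [ 0.02 -0.3  -0.28]
offset [-0.0016 -0.0014  0.0116]
```

View pics/w2.png

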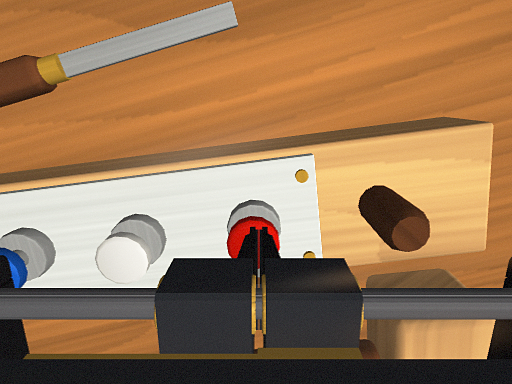

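The shut fingertips, at (259,228), are over the red cap. Its visible centre is about (254,238), so I'll shift 1.5 mm sideways while lowering.

{"method": "step_arm", "body": {
  "offset": [
    [-0.001,-0.0015,0],
    [-0.001,-0.0015,0.001],
    [-0.001,-0.0015,0.002],
    [-0.001,-0.0015,0.003],
    [-0.001,-0.0015,0.004],
    [-0.001,-0.0015,0.005],
    [-0.001,-0.0015,0.006]
  ],
  "twist": [
    [0,0,0],
    [0,0,0],
    [0,0,0],
    [0,0,0],
    [0,0,0],
    [0,0,0],
    [0,0,0]
  ],
  "fingers": [1,1,1,1,1,1,1]
}}

```text
time_s: 3.83
position: [0.5626, 0.0894, 0.1007]
orientation: [180.0, 0.0, 164.9]
ft_force: [-1.1, -1.8, 4.8]
opening: 0.0007
```

{"method": "step_arm", "body": {
  "offset": [
    [0,0,0.001],
    [0,0,0.002],
    [0,0,0.003],
    [0,0,0.004],
    [0,0,0.005],
    [0,0,0.0055],
    [0,0,0.0055]
  ],
  "twist": [
    [0,0,0],
    [0,0,0],
    [0,0,0],
    [0,0,0],
    [0,0,0],
    [0,0,0],
    [0,0,0]
  ],
  "fingers": [1,1,1,1,1,1,1]
}}

```text
time_s: 4.42
position: [0.5626, 0.0894, 0.0951]
orientation: [180.0, 0.0, 164.9]
ft_force: [-0.8, -1.6, 3.9]
opening: 0.0004
```

{"method": "step_arm", "body": {
  "offset": [
    [0,0,-0.004],
    [0,0,-0.015],
    [0,0,-0.035],
    [0,0,-0.055],
    [0,0,-0.07],
    [0,0,-0.075],
    [0,0,-0.075]
  ],
  "twist": [
    [0,0,0],
    [0,0,0],
    [0,0,0],
    [0,0,0],
    [0,0,0],
    [0,0,0],
    [0,0,0]
  ],
  "fingers": [1,1,1,1,1,1,1]
}}

```text
time_s: 5.0
position: [0.563, 0.0896, 0.1717]
orientation: [179.9, 0.1, 164.9]
ft_force: [0.5, 0.4, -1.1]
opening: 0.0003
```

```bash
python3 - <<'E'
from h import *
off(.5325,-.1325,.17)
im=robot.capture('side');c=robot.camera_info('side')
for k,(p,s) in blobs(im,(230,120,330,232)).items():print(k,p.round(1),s)
cv2.imwrite('pics/s3.png',cv2.resize(im[120:260,200:340],None,fx=4,fy=4))
E
```

```text
t 5.0 pos [0.563  0.0896 0.1717] ori [1.7995e+02 1.4000e-01 1.6495e+02] F [ 0.52  0.42 -1.06]
offset [-0.0282 -0.2224  0.0015]
red [273.2 215.9] [265 210  17  13 184]
yellow [294.2 144.6] [287 139  14  11 105]
blue [287.6 163.8] [281 158  15  12 135]
```

View pics/s3.png

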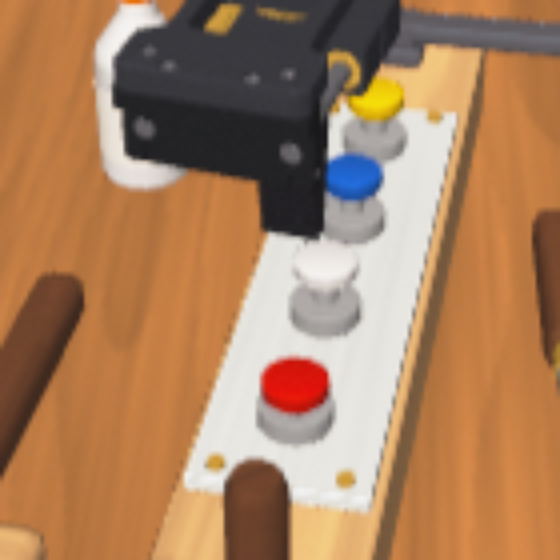

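The red cap dropped 4.1 px in the side view, about 9 mm, so it's down. White, blue and yellow are still up. Next is yellow.

{"method": "step_arm", "body": {
  "offset": [
    [-0.001,-0.01,0],
    [-0.005,-0.04,0],
    [-0.009,-0.075,0],
    [-0.014,-0.11,0],
    [-0.018,-0.145,0],
    [-0.023,-0.18,0],
    [-0.026,-0.208,0],
    [-0.028,-0.22,0],
    [-0.028,-0.2225,0],
    [-0.028,-0.2225,0]
  ],
  "twist": [
    [0,0,0],
    [0,0,0],
    [0,0,0],
    [0,0,0],
    [0,0,0],
    [0,0,0],
    [0,0,0],
    [0,0,0],
    [0,0,0],
    [0,0,0]
  ],
  "fingers": [1,1,1,1,1,1,1,1,1,1]
}}

```text
time_s: 5.88
position: [0.5313, -0.133, 0.1694]
orientation: [180.0, -0.1, 164.9]
ft_force: [0.2, 0.2, -1.2]
opening: 0.0002
```

```bash
python3 - <<'E'
from h import *
off(.5325,-.1325,.108)
c=robot.camera_info('wrist')
im=robot.capture('wrist')
for k,(p,s) in blobs(im,(0,100,512,260)).items():print(k,p.round(1),s[:4],onplane(c,p,.102).round(4))
cv2.imwrite('pics/w4.png',im)
E
```

```text
t 5.8833 pos [ 0.5313 -0.133   0.1694] ori [ 1.7998e+02 -7.0000e-02  1.6486e+02] F [ 0.21  0.18 -1.18]
offset [-0.0011  0.0007  0.0614]
yellow [256.  207.8] [236 189  40  39] [ 0.5308 -0.1356  0.102 ]
blue [357.4 194.8] [337 175  42  41] [ 0.5403 -0.0623  0.102 ]
```

View pics/w4.png

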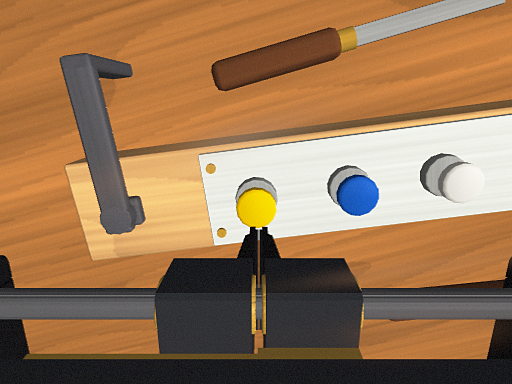

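The yellow cap is at (256,208), straight ahead of the fingertips at (259,230). The estimates agree within 2-3 mm.

{"method": "step_arm", "body": {
  "offset": [
    [0,0,0.008],
    [0,0,0.022],
    [0,0,0.038],
    [0,0,0.05],
    [0,0,0.058],
    [0,0,0.061],
    [0,0,0.061],
    [0,0,0.061]
  ],
  "twist": [
    [0,0,0],
    [0,0,0],
    [0,0,0],
    [0,0,0],
    [0,0,0],
    [0,0,0],
    [0,0,0],
    [0,0,0]
  ],
  "fingers": [1,1,1,1,1,1,1,1]
}}

```text
time_s: 6.6
position: [0.532, -0.1323, 0.1093]
orientation: [180.0, 0.0, 165.0]
ft_force: [-0.0, -0.1, 0.8]
opening: 0.0007
```

```bash
python3 - <<'E'
from h import *
off(.5325,-.1335,.095)
cv2.imwrite('pics/w5.png',robot.capture('wrist'))
E
```

```text
t 6.6 pos [ 0.532  -0.1323  0.1093] ori [1.8000e+02 1.0000e-02 1.6498e+02] F [-0.03 -0.1   0.77]
offset [-0.0008 -0.001   0.0143]
```

View pics/w5.png

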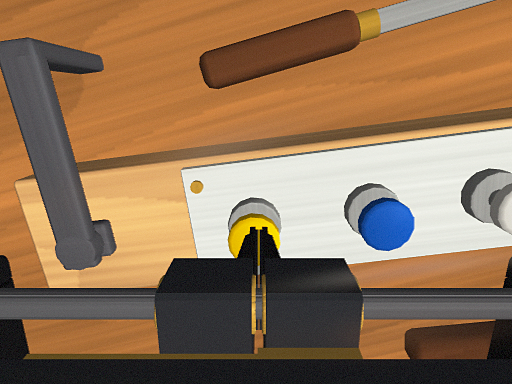

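The fingertips at (259,228) are over the yellow cap, whose visible centre is about (255,238). I'll press with a 1 mm sideways shift.

{"method": "step_arm", "body": {
  "offset": [
    [-0.001,-0.001,0.002],
    [-0.001,-0.001,0.003],
    [-0.001,-0.001,0.004],
    [-0.001,-0.001,0.005],
    [-0.001,-0.001,0.006],
    [-0.001,-0.001,0.007],
    [-0.001,-0.001,0.008],
    [-0.001,-0.001,0.009]
  ],
  "twist": [
    [0,0,0],
    [0,0,0],
    [0,0,0],
    [0,0,0],
    [0,0,0],
    [0,0,0],
    [0,0,0],
    [0,0,0]
  ],
  "fingers": [1,1,1,1,1,1,1,1]
}}

```text
time_s: 7.32
position: [0.5326, -0.134, 0.1002]
orientation: [180.0, 0.0, 164.9]
ft_force: [-1.7, -0.5, 3.9]
opening: 0.0007
```

{"method": "step_arm", "body": {
  "offset": [
    [0,0,0.001],
    [0,0,0.002],
    [0,0,0.003],
    [0,0,0.004],
    [0,0,0.005],
    [0,0,0.0055],
    [0,0,0.0055]
  ],
  "twist": [
    [0,0,0],
    [0,0,0],
    [0,0,0],
    [0,0,0],
    [0,0,0],
    [0,0,0],
    [0,0,0]
  ],
  "fingers": [1,1,1,1,1,1,1]
}}

```text
time_s: 7.9
position: [0.5325, -0.134, 0.0946]
orientation: [180.0, 0.0, 164.9]
ft_force: [-0.4, -1.0, 4.7]
opening: 0.0008
```

{"method": "step_arm", "body": {
  "offset": [
    [0,0,-0.004],
    [0,0,-0.015],
    [0,0,-0.035],
    [0,0,-0.055],
    [0,0,-0.07],
    [0,0,-0.075],
    [0,0,-0.075]
  ],
  "twist": [
    [0,0,0],
    [0,0,0],
    [0,0,0],
    [0,0,0],
    [0,0,0],
    [0,0,0],
    [0,0,0]
  ],
  "fingers": [1,1,1,1,1,1,1]
}}

```text
time_s: 8.48
position: [0.5329, -0.134, 0.1711]
orientation: [-180.0, 0.1, 164.9]
ft_force: [-0.0, -0.4, -0.1]
opening: 0.0006
```

```bash
python3 - <<'E'
from h import *
off(.543,-.059,.17)
im=robot.capture('side');c=robot.camera_info('side')
for k,(p,s) in blobs(im,(230,120,330,232)).items():print(k,p.round(1),s)
cv2.imwrite('pics/s6.png',cv2.resize(im[120:260,200:340],None,fx=4,fy=4))
E
```

```text
t 8.4833 pos [ 0.5329 -0.134   0.1711] ori [-1.7999e+02  1.5000e-01  1.6495e+02] F [-0.02 -0.43 -0.15]
offset [0.0097 0.075  0.0011]
red [273.2 215.9] [265 210  17  13 184]
yellow [293.4 148.2] [287 144  14  10 117]
blue [287.6 163.8] [281 158  15  12 136]
```

View pics/s6.png

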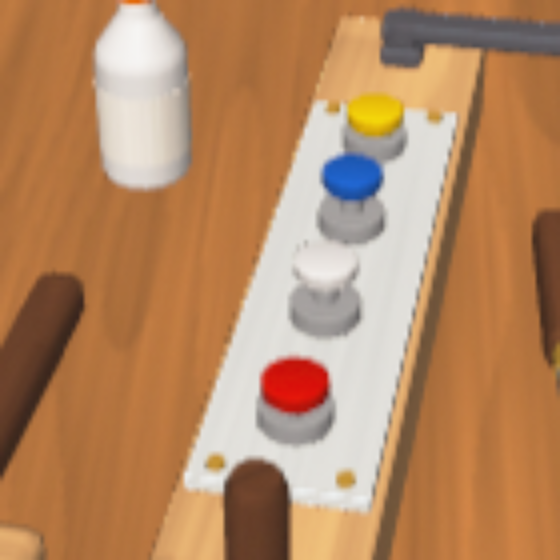

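Yellow is down too: its row went from 144.3 to 148.2. Blue and white are unchanged. Next is blue.

{"method": "step_arm", "body": {
  "offset": [
    [0.001,0.007,0],
    [0.003,0.022,0],
    [0.006,0.045,0],
    [0.009,0.065,0],
    [0.0095,0.073,0],
    [0.0095,0.075,0],
    [0.0095,0.075,0]
  ],
  "twist": [
    [0,0,0],
    [0,0,0],
    [0,0,0],
    [0,0,0],
    [0,0,0],
    [0,0,0],
    [0,0,0]
  ],
  "fingers": [1,1,1,1,1,1,1]
}}

```text
time_s: 9.12
position: [0.5427, -0.0587, 0.1691]
orientation: [-180.0, -0.0, 165.0]
ft_force: [0.2, 0.3, -0.5]
opening: 0.0007
```

{"method": "step_arm", "body": {
  "offset": [
    [0,0,0.008],
    [0,0,0.022],
    [0,0,0.038],
    [0,0,0.05],
    [0,0,0.058],
    [0,0,0.061],
    [0,0,0.061],
    [0,0,0.061]
  ],
  "twist": [
    [0,0,0],
    [0,0,0],
    [0,0,0],
    [0,0,0],
    [0,0,0],
    [0,0,0],
    [0,0,0],
    [0,0,0]
  ],
  "fingers": [1,1,1,1,1,1,1,1]
}}

```text
time_s: 9.78
position: [0.5429, -0.0594, 0.1088]
orientation: [180.0, 0.0, 164.9]
ft_force: [0.0, -0.4, 0.3]
opening: 0.0002
```

```bash
python3 - <<'E'
from h import *
off(.543,-.0595,.095)
cv2.imwrite('pics/w7.png',robot.capture('wrist'))
E
```

```text
t 9.7833 pos [ 0.5429 -0.0594  0.1088] ori [1.8000e+02 1.0000e-02 1.6492e+02] F [ 0.04 -0.43  0.3 ]
offset [-0.0001 -0.0001  0.0138]
```

View pics/w7.png

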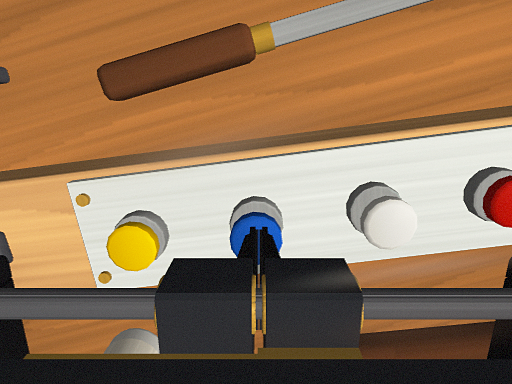

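The fingertips at (259,228) are centred over the blue cap at about (257,238). White, at (388,222), is well clear.

{"method": "step_arm", "body": {
  "offset": [
    [0,0,0.002],
    [0,0,0.003],
    [0,0,0.004],
    [0,0,0.005],
    [0,0,0.006],
    [0,0,0.007],
    [0,0,0.008],
    [0,0,0.009]
  ],
  "twist": [
    [0,0,0],
    [0,0,0],
    [0,0,0],
    [0,0,0],
    [0,0,0],
    [0,0,0],
    [0,0,0],
    [0,0,0]
  ],
  "fingers": [1,1,1,1,1,1,1,1]
}}

```text
time_s: 10.5
position: [0.5429, -0.059, 0.0997]
orientation: [180.0, 0.0, 164.9]
ft_force: [0.3, 0.7, 4.5]
opening: 0.0005
```

{"method": "step_arm", "body": {
  "offset": [
    [0,0,0.001],
    [0,0,0.002],
    [0,0,0.003],
    [0,0,0.004],
    [0,0,0.0045],
    [0,0,0.005],
    [0,0,0.005]
  ],
  "twist": [
    [0,0,0],
    [0,0,0],
    [0,0,0],
    [0,0,0],
    [0,0,0],
    [0,0,0],
    [0,0,0]
  ],
  "fingers": [1,1,1,1,1,1,1]
}}

```text
time_s: 11.08
position: [0.5429, -0.059, 0.0947]
orientation: [180.0, 0.0, 164.9]
ft_force: [-0.0, 0.7, 4.9]
opening: 0.0007
```

{"method": "step_arm", "body": {
  "offset": [
    [0,0,-0.004],
    [0,0,-0.015],
    [0,0,-0.035],
    [0,0,-0.06],
    [0,0,-0.085],
    [0,0,-0.1],
    [0,0,-0.105],
    [0,0,-0.105],
    [0,0,-0.105]
  ],
  "twist": [
    [0,0,0],
    [0,0,0],
    [0,0,0],
    [0,0,0],
    [0,0,0],
    [0,0,0],
    [0,0,0],
    [0,0,0],
    [0,0,0]
  ],
  "fingers": [1,1,1,1,1,1,1,1,1]
}}

```text
time_s: 11.83
position: [0.5424, -0.0589, 0.1988]
orientation: [180.0, -0.1, 164.9]
ft_force: [-1.0, -0.4, -0.4]
opening: 0.0004
```

```bash
python3 - <<'E'
from h import *
off(.543,-.059,.2)
im=robot.capture('side')
for k,(p,s) in blobs(im,(230,120,330,232)).items():print(k,p.round(1),s)
cv2.imwrite('pics/s8.png',im)
cv2.imwrite('pics/w8.png',robot.capture('wrist'))
E
```

```text
t 11.8333 pos [ 0.5424 -0.0589  0.1988] ori [ 1.8000e+02 -5.0000e-02  1.6494e+02] F [-1.   -0.42 -0.41]
offset [-0.0006  0.0001 -0.0012]
red [273.2 215.9] [265 210  17  13 184]
yellow [293.4 148.3] [287 144  14  10 118]
blue [287.5 167.9] [281 163  14  11 131]
```

View pics/s8.png

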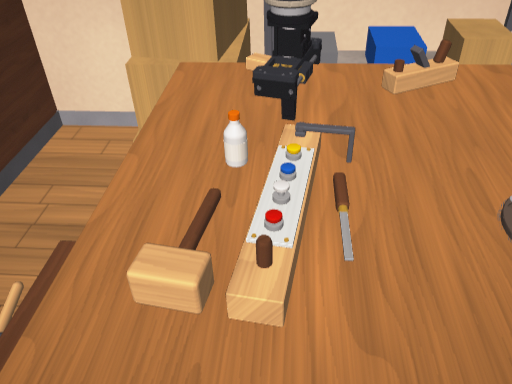

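View pics/w8.png

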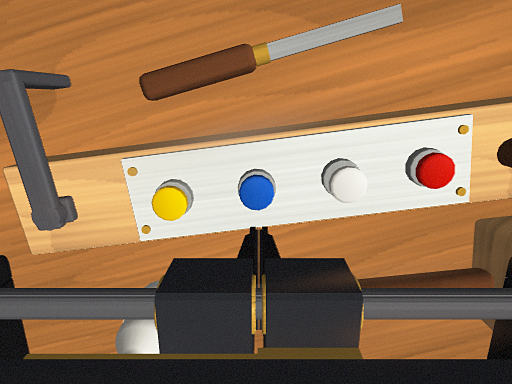

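Blue went down as well (row 163.8 to 167.9). White is still up, the peg, bottle, mallet and chisel are where they were, and the hand is about 0.1 m clear above.

```bash
python3 -c "
from workcell import robot
robot.job_done()"
```

```text
the job is handed in; nothing more can be done
```

I pressed the red, then yellow, then blue pin with shut fingertips, each about 9 mm of its 12 mm travel. The job was handed in at about 12 s of the 40 s allowed.

- **Force:** The wrist force read at most about 5 N at the end of each press move, well under the 35 N limit. I did not have the peak values between readings.
- **Pins:** In the side view the three caps dropped 3.9 to 4.1 px, about 9 mm by my estimate, and stayed down. I checked the white pin by eye only, and it is still up.
- **Other objects:** The peg, bottle, mallet and chisel look unmoved in the side view, also checked by eye. The hand finished about 0.1 m above the caps with no contact force.
- **Disagreement:** The wrist camera placed the caps 2 to 5 mm away from the top and side estimates. I relied mainly on the top and side views, and looked from close up before each press to confirm the fingertips were over the cap.

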